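Fit the orange shield to the illuminator and open its shutter

ROBOT

A 7-joint arm with a two-finger parallel gripper is mounted at the origin on the work surface. World frame = base frame: x ahead of the robot, y to its left, z up, the work surface at z = 0. Lengths are in mm, angles in rad, forces in N, time in s.
With the tool pointing down it reaches from about 400 to 875 mm from the base axis. Payload 4.4 kg.
Tool frame: the origin (TCP) lies at the very end of the fingers, on their centre line; the grasp point (between the pads) lies 19 mm behind it; z points along the fingers, y is the line along which they close (so a half turn about z gives the same grasp; the last joint's range is limited). The gripper opens to 85 mm and grips with 20 to 120 N. Pads are 22 mm wide; open, the fingers measure 114 mm over their backs; the gripper's body (76 mm by 85 mm) begins 54 mm behind the grasp point. The pads swing forward as they close: fully open they stand 13 mm farther back than shut.
Start: joints at [1.275, 0.628, 0.038, 1.517, -0.027, 0.996, -0.02], TCP at [148.086, -632.92, 231.313] pointing down, gripper open.
Joint ranges: [-3.06, 3.06], [-0.37, 2.12], [-1.25, 1.32], [0.18, 2.47], [-1.1, 4.24], [0.23, 1.98], [-2.94, 2.94]. Speed limits (rad/s): [2.57, 2.57, 3.14, 3.14, 3.14, 3.14, 3.14].

INTERFACE

Orientations are given as [roll, pitch, yaw] about the fixed x, y, z axes, in that order (R = Rz(yaw) Ry(pitch) Rx(roll)).
In Python, from cell import status, get_image, ctrl, models gives the robot as it stands.
- The arm moves only by the shell command python3 -m handwheel 'ROWS' [OPENING]. ROWS is JSON, a list of rows, each an object with "delta_pos": the shift along the world's x, y, z in cm, a list of three; "yaw": the turn about the world's z in rad. A call has 1 to 10 rows; each row shifts and turns the commanded pose from where the row before left it; what a row does not reach is not made up. A row lasts 1/12 s, in which the tool goes at most 41.7 mm and 7.16 degrees, less where a joint would pass 70% of its speed; a pose out of reach is approached as far as the arm can. A call is refused whole if a number of a shift passes 4.17 or a number of a turn 0.125, either way. A call with a gripper value outside its range is refused whole. OPENING is the opening, from -1 (shut) to 1 (fully open), set as the call begins (- or left out, the last holds). The fingers move at their own pace and stop on an object; the grip force is fixed at half the most. Time passes only in rows, so rows that do not move let the fingers close. It gives the time, the measured TCP pose, the force, the opening and the grip force at its end, in the units of the state.
- status.read_state(): the state, without advancing time (a new reading comes with each control period).
- get_image(name): name is "side" or "top" or "wrist"; returns a dict with "color" (420x560x3 uint8, red, green, blue), "z_map" (420x560 float32, mm along the optical axis (not along the pixel's ray), 0 where there is no reading), "fx", "fy", "cx", "cy" (pixels), "position" and "rotation" of the camera in the world; the wrist camera has in their place "hand_eye" (4x4, takes a point from camera to tool coordinates, whose origin is the TCP and whose axes are the flange's). Camera axes: x right, y up, looking along -z (the intrinsics and any distortion apply to the point x, -y, -z); pixel columns grow to the right and rows downward; lengths in mm; the calibration is good to about 2 mm. The wrist camera is an equidistant fisheye: a pixel r from the principal point sees the ray r / f radians off the axis. A picture is of the moment at which its call begins: read the wrist's pose just before it.
- ctrl.finish_job(): hands the job in; it is judged then, once.
Trained networks look in a picture, given as the dict that the camera call returned (one of the last four; its "shot" number tells which), for a name from the list of things; names that differ only in an ending like _2 or _b are one class to them, and where a whole thing is asked for, a point or a joint stands for the part that bears it (a point fixed in the world has none). Each returns a list of dicts, best first, with "score" (0 to 1); they miss things now and then, are a little off and sometimes report something else, mostly with a low value. They report only what shows in the picture. A call takes as long as a camera call.
- models.boxes_of(picture, name): "rect" ([left, top, right, bottom] in pixels, round what is visible of it).
The state is a dict: "clock": time; "qpos": joint angles; "qd": joint speeds; "tau": joint torques, N m; "eef_pos": TCP position; "tool_rot": TCP orientation; "force": force on the tool from outside, world axes, zero at the start; "torque": the same for the moment, N m; "width": finger opening in mm; "gripper_force": force on a finger pad.
Only numpy, scipy, OpenCV 4.12 (cv2) and the standard library are available. Lean on these libraries where they do the work, as an engineer would, in place of code of your own. Each camera call takes 0.05 s, during which the arm holds its last target. There are 200 camera calls.

TASK

Take the orange shield out of the storage rack and slide it into the sloping slot of the blue-light illuminator until it is fully home, and let go of it. Only then slide the yellow shutter grip on the illuminator all the way open. Leave the other two panels in their rack, the dish on the glass and everything else on the bench where it stands.

Things in the scene. Friction and masses are not known exactly. Their poses are not given: they have to be found in the camera images.
- illuminator: White box fixed to the bench, 230 (x, -120 to +110) x 170 (y) x 45 mm high. Origin at underside, z up; -x faces the robot, turned by some yaw. On top: shutter track 14 mm high, 40 x 110 mm at x = -92; blue glass x -62 to +34, top at z = 46; black sloping slot at the back, its floor at (75, 0, 59) mm, with a block 83 mm high behind it (x 85 to 107).
- slot_floor (a point): Centre of the slot's floor; z points up out of the slot, which leans 25 deg from vertical, top towards the robot (illuminator's -x), over the glass; x across the gap, y along its width. Gap 8.5 x 93 mm, 40 mm deep, then flared lips. Outside 30 x 112 mm. With the shield home its foot is at this point and its axes agree with these (either way round).
- slot_mouth (a point): Centre of the slot's mouth, 52 mm above slot_floor along the slot; same axes. The flared lips widen the gap from 8.5 x 93 mm (at 40 mm from the floor) to about 18 x 104 mm here.
- shield: The orange shield, about 85 g (varies): stiff see-through orange blade 6 mm thick (x), 90 wide (y), 100 tall (z), with an opaque orange grip bar on its top edge, 12 mm thick (x), 70 wide (y), z = 100 to 120 mm. Same both ways round. Origin at the centre of its lower edge, z up the blade. Starts upright in one of the three rack slots.
- shield_grip (a point): Middle of the shield's grip bar, 110 mm above its lower edge; same axes as the shield; pinch it across x (12 mm).
- shield_foot (a point): Centre of the shield's lower edge (the shield's origin); same axes as the shield.
- rack: Storage rack fixed to the bench, grey base 180 (x) x 112 mm (y), three upright slots at x = -56, 0, +56 mm for panels whose faces look along x. Origin at underside, z up. Slot floors at z = 8 mm; aluminium end channels reach z = 53 mm, gaps 8.5 x 94 mm. Holds the orange shield and two other panels in any order.
- clear_panel: Panel of the same shape and size as the orange shield (blade 6 x 90 x 100 mm, bar 12 x 70 x 20 mm on top), origin at the centre of its lower edge, clear blade with a white bar; stays in the rack.
- grey_panel: Panel of the same shape and size as the orange shield (blade 6 x 90 x 100 mm, bar 12 x 70 x 20 mm on top), origin at the centre of its lower edge, dark grey blade with a black bar; stays in the rack.
- shutter (a joint): Position of the yellow shutter grip along its track, m: 0 is closed, 0.060 fully open, moving along the illuminator's +y; starts at 0 to 0.008. About 1.5 N of friction; it stays where it is left.
- shutter_top (a point): Centre of the top face of the yellow shutter grip, 99.5 mm above the bench. The grip is a block 28 mm (x) by 20 mm (y) by 40 mm high, below this point; axes as the illuminator's. With the shield home there is most room for a gripper whose wide side lies along y.
- dish: Closed round dish with seeds on white paper, 74 mm across, 13 mm high, origin under its centre; lies loose on the illuminator's blue glass; stays there.
- vial: Small amber vial with black cap, 26 mm across, 55 mm high, origin underneath, standing on the bench between rack and illuminator.
- dish_stack: Stack of three closed dishes, 74 mm across, 40 mm high, origin underneath; bystander on the left side.
- wash_bottle: White bottle with red cap, 60 mm across, 150 mm high, origin underneath; bystander on the right side.
- reagent_jar: Amber jar with blue cap, 56 mm across, 80 mm high, origin underneath; bystander near the middle of the bench, further out.

How it is judged (in metres and radians):
On the way, in this order (a step that is already met when the one before it is completed fails the run):
1. the orange shield is fully home in the illuminator's slot and let go, the shutter still closed (x of shield_foot in the frame of slot_floor between -0.003 and 0.003 m and y of shield_foot in the frame of slot_floor between -0.004 and 0.004 m and z of shield_foot in the frame of slot_floor between -0.003 and 0.003 m and angle between the z axis of shield and the z axis of slot_floor, either way round below 0.09 rad and angle between the x axis of shield and the x axis of slot_floor, either way round below 0.09 rad and contact force between the fingers and shield below 0.05 N and value of joint shutter below 0.02 m), for 0.2 s.
2. then the shutter is slid open (value of joint shutter above 0.054 m), for 0.2 s.
At the end, for the whole second after the job is handed in: Shield in the slot, its foot within 3 mm of the slot floor in depth and across the gap, 4 mm along the width, within 0.09 rad of the slot axes, released, at rest; shutter past 54 of 60 mm; the other two panels upright in the rack within 0.15 rad (x of shield_foot in the frame of slot_floor between -0.003 and 0.003 m and y of shield_foot in the frame of slot_floor between -0.004 and 0.004 m and z of shield_foot in the frame of slot_floor between -0.003 and 0.003 m and angle between the z axis of shield and the z axis of slot_floor, either way round below 0.09 rad and angle between the x axis of shield and the x axis of slot_floor, either way round below 0.09 rad and contact force between the fingers and shield below 0.05 N and value of joint shutter above 0.054 m and linear speed of shield below 0.02 m/s and angle between each of clear_panel, grey_panel's own z axis and vertical below 0.15 rad); the robot touches nothing.
It fails at once if another panel in the rack is moved more than 25 mm (distance of any of clear_panel, grey_panel from where it was at the start of the episode above 0.025 m).
It fails at once if the dish is moved more than 20 mm (distance of dish from where it was at the start of the episode above 0.02 m).
It fails at once if the vial is moved more than 20 mm or knocked over (distance of vial from where it was at the start of the episode above 0.02 m or angle between vial's own z axis and vertical above 0.6 rad).
It fails at once if the dish stack, wash bottle or reagent jar is moved more than 30 mm (distance of any of dish_stack, wash_bottle, reagent_jar from where it was at the start of the episode above 0.03 m).
It fails at once if the shutter is opened while the shield is not in the slot (value of joint shutter above 0.03 m and distance between shield_foot and slot_floor above 0.01 m).
It also fails if it takes over 59 s, if anything falls off the work surface, if the arm or the gripper's body presses on something with over 40 N, if the wrist force passes 120 N, or if a joint passes its speed limit or range.

## Working session

There is one attempt and no reset: what is moved stays moved. The work goes in short steps, Python scripts to look and compute and a shell command to move; the robot and the scene stay as the last step left them, time stands still between calls to the robot, and variables do not carry over. Pictures are saved under pics/ and viewed, at most 13 in all, crops included, and the job is handed in when it is done.

```bash
mkdir -p pics
cat > h.py <<'E'
import numpy as np, cv2
from cell import status,get_image,ctrl,models
def save(im,n): cv2.imwrite(f'pics/{n}.png',im['color'][:,:,::-1])
def cloud(im):
    z=im['z_map'].astype(float); v,u=np.mgrid[:z.shape[0],:z.shape[1]]
    P=np.stack([(u-im['cx'])/im['fx']*z,-(v-im['cy'])/im['fy']*z,-z],-1)
    R=np.array(im['rotation']); 
    W=P@R.T+np.array(im['position']); W[z==0]=np.nan
    return W
E
python3 - <<'E'
from h import *
import pickle
print(status.read_state())
for c in ['top','side']:
    im=get_image(c); save(im,c); pickle.dump(im,open(c+'.pkl','wb'))
    print(c,{k:v for k,v in im.items() if k not in('color','z_map')})
    W=cloud(im)
    for n in ['illuminator','shield','shield_grip','rack','clear_panel','grey_panel','shutter','dish','vial','dish_stack','wash_bottle','reagent_jar']:
        b=models.boxes_of(im,n)
        for d in b[:2]:
            l,t,r,bt=[int(x) for x in d['rect']]
            w=W[t:bt+1,l:r+1].reshape(-1,3)
            print(n,round(d['score'],2),[l,t,r,bt],np.round(W[(t+bt)//2,(l+r)//2]))
E
```

```text
{'clock': 0.0, 'qpos': array([ 1.27517414,  0.62933166,  0.03844774,  1.51834113, -0.02700794,
        0.99625409, -0.01999332]), 'qd': array([-0.00167124, -0.0010489 ,  0.00141707,  0.00057869,  0.00128477,
       -0.0016443 ,  0.00314054]), 'tau': array([-4.78182392e-04, -5.63418317e+01,  1.22608759e+00, -1.93454254e+01,
        1.10835434e-02,  1.04989790e-02, -1.77860721e-05]), 'eef_pos': array([ 147.96589824, -632.32513446,  230.40713062]), 'tool_rot': array([-3.13977663e+00,  1.91131279e-05,  2.29820492e-01]), 'force': array([-0.04314398, -0.31997407,  0.80942736]), 'torque': array([-0.01665967, -0.01464599, -0.03293985]), 'gripper_force': 0.0, 'width': 85.3055151806519}
top {'fx': 477.4384676436232, 'fy': 477.4384676436232, 'cx': 278.24471461707867, 'cy': 207.58433274516904, 'position': array([ 449.59286154,    5.92717367, 1553.33413581]), 'rotation': array([ 0.07480076,  0.00831916, -1.59121513]), 'shot': 1}Traceback (most recent call last):
  File "<stdin>", line 7, in <module>
  File "h.py", line 8, in cloud
    W=P@R.T+np.array(im['position']); W[z==0]=np.nan
      ~~~~~^~~~~~~~~~~~~~~~~~~~~~~~~
ValueError: operands could not be broadcast together with shapes (420,560) (3,)
```

```bash
sed -i "s/R=np.array(im\['rotation'\]); /R=Rot.from_euler('xyz',im['rotation']).as_matrix()/; 1a from scipy.spatial.transform import Rotation as Rot" h.py
python3 - <<'E'
from h import *
import pickle
for c in ['top','side']:
    im=get_image(c); save(im,c); pickle.dump(im,open(c+'.pkl','wb'))
    print(c,im['position'],im['rotation'])
    W=cloud(im)
    for n in ['illuminator','shield','shield_grip','rack','clear_panel','grey_panel','shutter','dish','vial','dish_stack','wash_bottle','reagent_jar']:
        for d in models.boxes_of(im,n)[:2]:
            l,t,r,b=[int(x) for x in d['rect']]
            print(n,round(d['score'],2),[l,t,r,b],np.round(W[(t+b)//2,(l+r)//2]))
E
```

```text
top [ 449.59286154    5.92717367 1553.33413581] [ 0.07480076  0.00831916 -1.59121513]
illuminator 0.72 [317, 151, 387, 230] [ 612. -217.   59.]
illuminator 0.57 [350, 211, 360, 220] [ 531. -217.  101.]
shield 0.66 [193, 200, 223, 208] [572. 227. 124.]
shield_grip 0.67 [193, 201, 224, 207] [572. 227. 124.]
rack 0.56 [193, 179, 233, 235] [572. 229.   6.]
clear_panel 0.46 [195, 181, 222, 190] [630. 226. 124.]
dish 0.94 [337, 180, 360, 203] [ 609. -204.   59.]
dish 0.7 [351, 212, 361, 224] [ 522. -221.   98.]
vial 0.64 [351, 211, 359, 224] [ 525. -217.  101.]
vial 0.59 [281, 250, 283, 255] [423.   7.  49.]
dish_stack 0.55 [121, 198, 150, 218] [571. 472.  42.]
wash_bottle 0.7 [405, 215, 430, 231] [ 503. -402.  111.]
reagent_jar 0.76 [272, 161, 288, 182] [674.   8.  85.]
reagent_jar 0.46 [196, 181, 222, 192] [626. 223. 128.]
side [-173.66292504  875.48810915 1021.79145548] [ 0.87902128 -0.00406919 -2.44300534]
shield 0.55 [208, 220, 232, 260] [569. 237.  74.]
shield_grip 0.78 [207, 216, 232, 256] [571. 238.  90.]
rack 0.96 [192, 241, 257, 277] [524. 269.  53.]
clear_panel 0.77 [197, 209, 215, 251] [627. 236.  78.]
grey_panel 0.64 [223, 226, 245, 263] [516. 233.  90.]
dish 0.5 [355, 130, 372, 174] [ 489. -391.   89.]
dish 0.43 [280, 140, 305, 160] [ 680. -228.   98.]
vial 0.39 [291, 159, 318, 177] [ 613. -213.   59.]
dish_stack 0.69 [142, 288, 171, 317] [559. 481.  42.]
dish_stack 0.35 [192, 241, 259, 277] [522. 267.  53.]
wash_bottle 0.72 [354, 132, 370, 173] [ 494. -393.   86.]
reagent_jar 0.59 [236, 180, 259, 211] [667.  20.  55.]
reagent_jar 0.41 [278, 139, 313, 162] [ 680. -246.   88.]
```

View pics/top.png

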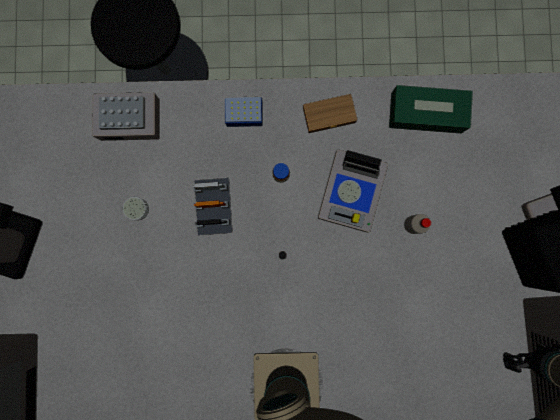

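View pics/side.png

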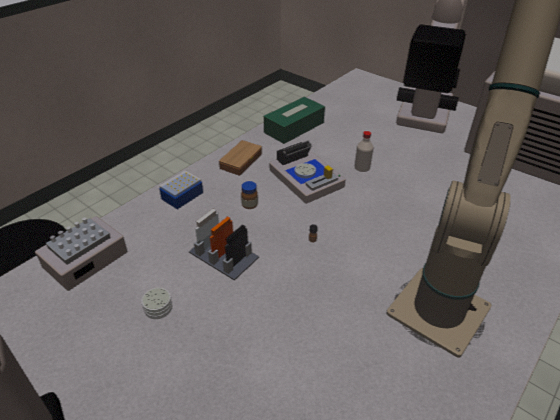

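Run:
```python
from h import *
import pickle
im=pickle.load(open('top.pkl','rb')); W=cloud(im); c=im['color'].astype(int)
hsv=cv2.cvtColor(im['color'],cv2.COLOR_RGB2HSV)
V,U=np.mgrid[:420,:560]
def fit(name,m):
    p=W[m]; p=p[~np.isnan(p[:,0])]
    r=cv2.minAreaRect(p[:,:2].astype(np.float32)); 
    cc=p[:,:2].mean(0); u,s,vt=np.linalg.svd(p[:,:2]-cc,full_matrices=False)
    print(name,len(p),'mean',p.mean(0).round(1),'rect',np.round(r[0],1),np.round(r[1],1),round(r[2],1),'pca axis deg',np.degrees(np.arctan2(vt[0,1],vt[0,0])).round(1),'zmed',np.median(p[:,2]).round(1))
H,S,Vv=hsv[...,0],hsv[...,1],hsv[...,2]
box=lambda l,t,r,b:(U>=l)&(U<=r)&(V>=t)&(V<=b)
zz=W[...,2]
fit('bar',box(190,190,235,215)&(H<20)&(S>150)&(zz>110))
fit('glass',box(315,145,390,235)&(H>105)&(H<130)&(S>150)&(zz<60))
fit('yellow',box(315,145,390,235)&(H>22)&(H<35)&(S>150)&(zz>85))
fit('box',box(312,145,392,236)&(zz>36)&(zz<52))
fit('block',box(312,145,392,236)&(zz>75)&(V<180))
fit('rackbase',box(190,175,236,240)&(zz<20)&(zz>3.5)&(Vv<95))
fit('white bar',box(190,175,236,194)&(zz>110)); fit('black bar',box(190,210,236,235)&(zz>110))
fit('vial',box(275,245,290,262)&(zz>25))
```

```text
bar 103 mean [575.  227.6 127.2] rect [575.7 224.7] [12.  77.1] 2.3 pca axis deg -87.9 zmed 127.8
glass 765 mean [ 601.5 -225.4   45.7] rect [ 591.  -215.2] [128.5 125.1] 72.8 pca axis deg -104.9 zmed 45.6
yellow 55 mean [ 522.8 -219.5   98.7] rect [ 522.9 -220. ] [18.2 27.1] 75.0 pca axis deg 160.7 zmed 99.0
box 2245 mean [ 605.5 -219.8   44.9] rect [ 613.9 -223. ] [170.8 230.3] 73.0 pca axis deg -179.7 zmed 44.8
block 644 mean [ 688.9 -245.3   91.2] rect [ 689.3 -246.5] [112.5  67.8] 72.2 pca axis deg -107.1 zmed 88.6
rackbase 1160 mean [568.5 225.1   8.8] rect [577.1 238.6] [190.1 134.5] 2.9 pca axis deg -179.4 zmed 8.4
white bar 112 mean [630.8 229.7 125.8] rect [631.4 228.2] [12.6 85.6] 3.3 pca axis deg 93.4 zmed 126.7
black bar 107 mean [519.5 226.  126.8] rect [519.8 226.2] [12.1 85.3] 3.0 pca axis deg 93.5 zmed 128.0
vial 48 mean [414.1   6.4  53.7] rect [414.9   5.8] [21.9 21.8] 89.3 pca axis deg 102.8 zmed 53.9
```

```bash
R='x'; python3 -m handwheel '[{"delta_pos":[2.75,2.75,0.67],"yaw":-0.035},{"delta_pos":[2.75,2.75,0.67],"yaw":-0.035},{"delta_pos":[2.75,2.75,0.67],"yaw":-0.035},{"delta_pos":[2.75,2.75,0.67],"yaw":-0.035},{"delta_pos":[2.75,2.75,0.67],"yaw":-0.035},{"delta_pos":[2.75,2.75,0.67],"yaw":-0.035},{"delta_pos":[2.75,2.75,0.67],"yaw":-0.035},{"delta_pos":[2.75,2.75,0.67],"yaw":-0.035},{"delta_pos":[2.75,2.75,0.67],"yaw":-0.035},{"delta_pos":[2.75,2.75,0.67],"yaw":-0.035}]' 1
python3 -m handwheel '[{"delta_pos":[2.75,2.75,0.67],"yaw":-0.035},{"delta_pos":[2.75,2.75,0.67],"yaw":-0.035},{"delta_pos":[2.75,2.75,0.67],"yaw":-0.035},{"delta_pos":[2.75,2.75,0.67],"yaw":-0.035},{"delta_pos":[2.75,2.75,0.67],"yaw":-0.035},{"delta_pos":[0,0,0],"yaw":0},{"delta_pos":[0,0,0],"yaw":0}]'
python3 - <<'E'
from h import *
import pickle
s=status.read_state(); im=get_image('wrist'); save(im,'w1'); pickle.dump((s,im),open('w1.pkl','wb'))
print(s['eef_pos'],s['tool_rot'],im['hand_eye'],im['fx'],im['cx'],im['cy'],s['clock'])
E
```

```text
clock: 2.18
eef_pos: [424.2, -356.4, 298.9]
tool_rot: [3.141, -0.001, -0.122]
force: [1.3, -1.3, 0.1]
width: 85.6
gripper_force: 0.0
clock: 2.77
eef_pos: [562.6, -217.3, 331.8]
tool_rot: [-3.14, -0.001, -0.289]
force: [-0.3, -0.5, -0.2]
width: 85.3
gripper_force: 0.0
[ 562.6035052  -217.32201727  331.79824775] [-3.14049353e+00 -7.70575394e-04 -2.89062586e-01] [[ 5.19232652e-04  9.49952068e-01  3.12395260e-01  8.01908754e+01]
 [ 9.99999104e-01 -1.07759981e-04 -1.33441644e-03  6.04067197e-01]
 [-1.23396795e-03  3.12395673e-01 -9.49951273e-01 -1.42710099e+02]
 [ 0.00000000e+00  0.00000000e+00  0.00000000e+00  1.00000000e+00]] 325.19226210127806 279.6515398832449 212.27804020532804 2.7667
```

View pics/w1.png

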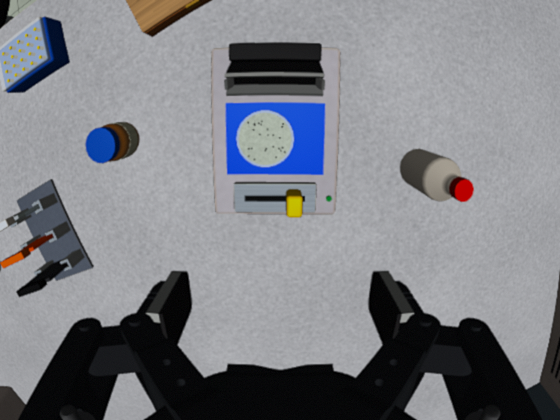

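The wrist view shows the illuminator squarely (box columns 212–340, rows 47–214), the slot at row ~82, the yellow grip at (294,203), the shield at left (25,250).

```bash
cat >> h.py <<'E'
def wcloud(s,im):
    z=im['z_map'].astype(float); v,u=np.mgrid[:z.shape[0],:z.shape[1]]
    a=(u-im['cx'])/im['fx']; b=(v-im['cy'])/im['fy']; th=np.hypot(a,b)+1e-9
    k=np.tan(th)/th
    P=np.stack([a*k*z,-b*k*z,-z,np.ones_like(z)],-1)
    T=np.eye(4); T[:3,:3]=Rot.from_euler('xyz',s['tool_rot']).as_matrix(); T[:3,3]=s['eef_pos']
    W=(P@(T@np.array(im['hand_eye'])).T)[...,:3]; W[z==0]=np.nan
    return W
def fit(name,W,m):
    p=W[m]; p=p[~np.isnan(p[:,0])]
    r=cv2.minAreaRect(p[:,:2].astype(np.float32))
    print(name,len(p),'mean',p.mean(0).round(1),'rect',np.round(r[0],1),np.round(r[1],1),round(r[2],2),'zmed',np.median(p[:,2]).round(1))
    return r
E
python3 - <<'E'
from h import *
import pickle
s,im=pickle.load(open('w1.pkl','rb')); W=wcloud(s,im); zz=W[...,2]
H,S,Vv=cv2.split(cv2.cvtColor(im['color'],cv2.COLOR_RGB2HSV))
V,U=np.mgrid[:420,:560]; box=lambda l,t,r,b:(U>=l)&(U<=r)&(V>=t)&(V<=b)
fit('glass+dish',W,box(222,99,330,178)&(((H>105)&(H<130)&(S>150))|box(232,106,300,170)))
fit('yellow',W,box(275,180,310,225)&(H>20)&(H<38)&(S>120)&(zz>92))
fit('boxtop',W,box(205,40,345,220)&(zz>38)&(zz<52))
b=fit('block',W,box(220,35,330,75)&(zz>75))
fit('blocktop',W,box(220,35,330,75)&(zz>124))
fit('slotlips',W,box(220,62,330,100)&(zz>80)&(zz<118))
fit('dish',W,box(230,104,300,170)&(zz>52)&(zz<70))
fit('bar',W,box(0,225,52,272)&(H<20)&(S>150)&(zz>112))
# profile in illuminator frame along x at centre
yaw=-17*np.pi/180; o=np.array([618.7,-224.5])
d=W[...,:2]-o; X=d[...,0]*np.cos(yaw)+d[...,1]*np.sin(yaw); Y=-d[...,0]*np.sin(yaw)+d[...,1]*np.cos(yaw)
for v in range(40,220,4): print(v,[ (round(X[v,u]),round(Y[v,u]),round(zz[v,u])) for u in (250,276,305)])
E
```

```text
glass+dish 6906 mean [ 605.1 -224.4   51.1] rect [ 604.1 -223.6] [129.2  95.2] 73.12 zmed 46.8
yellow 346 mean [ 524.6 -224.8   99. ] rect [ 523.5 -224.8] [19.5 25.9] 73.81 zmed 99.4
boxtop 11284 mean [ 605.8 -228.3   45.5] rect [ 612.6 -226.5] [171.3 230. ] 72.97 zmed 45.5
block 2820 mean [ 699.4 -252.8   88.3] rect [ 698.8 -252.1] [110.6  44.5] 73.45 zmed 83.4
blocktop 0 mean [nan nan nan] rect [0. 0.] [0. 0.] 0.0 zmed nan
slotlips 2726 mean [ 673.7 -244.6   97.8] rect [ 674.7 -245. ] [112.1  38.8] 73.31 zmed 98.7
dish 2556 mean [ 609.3 -212.1   59.6] rect [ 609.2 -211.9] [72.5 72.4] 34.87 zmed 59.6
bar 217 mean [575.9 214.8 125.9] rect [575.1 223.9] [11.3 71. ] 3.33 zmed 127.6
40 [(127, 33, 0), (127, -4, 0), (128, -45, -1)]
44 [(104, 26, 83), (104, -5, 83), (105, -39, 83)]
48 [(99, 26, 83), (99, -5, 83), (99, -39, 84)]
52 [(94, 26, 84), (94, -5, 84), (95, -39, 83)]
56 [(89, 26, 83), (89, -5, 82), (90, -39, 83)]
60 [(86, 27, 73), (85, -5, 76), (85, -39, 79)]
64 [(80, 26, 78), (80, -5, 78), (81, -40, 77)]
68 [(73, 25, 92), (73, -5, 92), (74, -38, 93)]
72 [(67, 24, 101), (66, -5, 112
[... 1405 characters left out ...]
, 28, 59), (-78, -6, 59), (-78, -44, 59)]
192 [(-84, 29, 59), (-83, -6, 60), (-83, -44, 59)]
196 [(-90, 29, 59), (-89, -6, 60), (-89, -44, 58)]
200 [(-95, 29, 60), (-94, -6, 61), (-94, -44, 59)]
204 [(-101, 29, 59), (-100, -6, 61), (-100, -45, 60)]
208 [(-106, 29, 59), (-105, -6, 61), (-106, -45, 59)]
212 [(-116, 30, 45), (-112, -6, 59), (-111, -45, 59)]
216 [(-137, 35, 1), (-137, -5, 0), (-137, -50, 0)]h.py:22: RuntimeWarning: Mean of empty slice.
  print(name,len(p),'mean',p.mean(0).round(1),'rect',np.round(r[0],1),np.round(r[1],1),round(r[2],2),'zmed',np.median(p[:,2]).round(1))
  ret = um.true_divide(
  return _methods._mean(a, axis=axis, dtype=dtype,
  ret = ret.dtype.type(ret / rcount)
```

```bash
python3 -m handwheel '[{"delta_pos":[-0.4,4,0],"yaw":0.031},{"delta_pos":[-0.4,4,0],"yaw":0.031},{"delta_pos":[-0.4,4,0],"yaw":0.031},{"delta_pos":[-0.4,4,0],"yaw":0.031},{"delta_pos":[-0.4,4,0],"yaw":0.031},{"delta_pos":[-0.4,4,0],"yaw":0.031},{"delta_pos":[-0.4,4,0],"yaw":0.031},{"delta_pos":[-0.4,4,0],"yaw":0.031},{"delta_pos":[-0.4,4,0],"yaw":0.031},{"delta_pos":[-0.4,4,0],"yaw":0.031}]'
python3 -m handwheel '[{"delta_pos":[-0.2,4.1,-1],"yaw":0.03},{"delta_pos":[0,0,-2],"yaw":0},{"delta_pos":[0,0,0],"yaw":0},{"delta_pos":[0,0,0],"yaw":0}]'
python3 - <<'E'
from h import *
import pickle
s=status.read_state(); im=get_image('wrist'); save(im,'w2'); pickle.dump((s,im),open('w2.pkl','wb'))
W=wcloud(s,im); zz=W[...,2]
H,S,Vv=cv2.split(cv2.cvtColor(im['color'],cv2.COLOR_RGB2HSV))
print(s['eef_pos'],s['tool_rot'],s['clock'])
V,U=np.mgrid[:420,:560]
m=(H<20)&(S>150)&(zz>118)&(abs(W[...,0]-575)<25)&(abs(W[...,1]-225)<60)
print(np.argwhere(m).min(0),np.argwhere(m).max(0)); fit('bar',W,m)
fit('white',W,(abs(W[...,0]-631)<20)&(zz>115)&(abs(W[...,1]-225)<60))
fit('black',W,(abs(W[...,0]-519)<20)&(zz>115)&(abs(W[...,1]-225)<60))
E
```

```text
clock: 3.65
eef_pos: [520.2, 179.0, 332.0]
tool_rot: [3.141, -0.0, 0.013]
force: [0.1, 0.8, -0.6]
width: 85.4
gripper_force: 0.0
clock: 3.98
eef_pos: [518.4, 217.6, 301.2]
tool_rot: [3.139, 0.002, 0.043]
force: [0.6, 0.1, -0.2]
width: 85.6
gripper_force: 0.0
[518.37208679 217.5667945  301.20956772] [3.13896004e+00 2.09271184e-03 4.25458665e-02] 3.9833
[126 237] [138 309]
bar 907 mean [575.3 225.2 127.7] rect [575.  225.1] [12. 70.] 2.75 zmed 128.0
white 937 mean [630.4 227.8 127.6] rect [630.6 227.9] [12.7 69.8] 2.97 zmed 127.9
black 29813 mean [528.3 231.3 368.5] rect [522.1 225.1] [ 35.2 121.1] 2.79 zmed 381.7
```

View pics/w2.png

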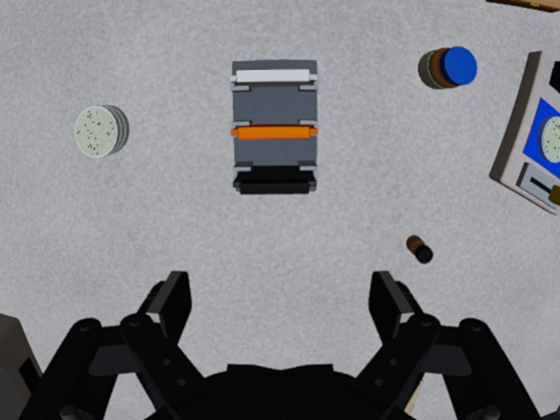

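The wrist view shows the orange bar at (273,132), between the white bar (row 76) and the black one (row 187), lined up with the gripper.

```bash
python3 -m handwheel '[{"delta_pos":[2.8,0.4,-2],"yaw":0.004},{"delta_pos":[2.86,0.35,-2],"yaw":0.004},{"delta_pos":[0,0,-3.5],"yaw":0},{"delta_pos":[0,0,-3.5],"yaw":0},{"delta_pos":[0,0,-3.5],"yaw":0},{"delta_pos":[0,0,0],"yaw":0},{"delta_pos":[0,0,0],"yaw":0}]'
```

```text
clock: 4.62
eef_pos: [575.5, 225.1, 156.8]
tool_rot: [3.14, 0.002, 0.05]
force: [0.8, -0.3, 0.6]
width: 85.1
gripper_force: 0.0
```

```bash
python3 -m handwheel '[{"delta_pos":[-0.05,0,-1.5],"yaw":0},{"delta_pos":[0,0,-1.5],"yaw":0},{"delta_pos":[0,0,-1.2],"yaw":0},{"delta_pos":[0,0,-1.2],"yaw":0},{"delta_pos":[0,0,0],"yaw":0},{"delta_pos":[0,0,0],"yaw":0}]'
python3 -m handwheel '[{"delta_pos":[0,0,0],"yaw":0},{"delta_pos":[0,0,0],"yaw":0},{"delta_pos":[0,0,0],"yaw":0},{"delta_pos":[0,0,0],"yaw":0},{"delta_pos":[0,0,0],"yaw":0},{"delta_pos":[0,0,0],"yaw":0},{"delta_pos":[0,0,0],"yaw":0},{"delta_pos":[0,0,0],"yaw":0}]' -1
python3 - <<'E'
from h import *
im=get_image('wrist'); save(im,'w3')
E
```

```text
clock: 5.12
eef_pos: [575.1, 227.4, 103.5]
tool_rot: [-3.142, -0.001, 0.052]
force: [0.7, -0.2, 0.5]
width: 85.3
gripper_force: 0.0
clock: 5.78
eef_pos: [575.9, 227.7, 104.6]
tool_rot: [-3.141, -0.003, 0.053]
force: [0.6, -2.1, 5.6]
width: 68.3
gripper_force: 67.1
```

View pics/w3.png

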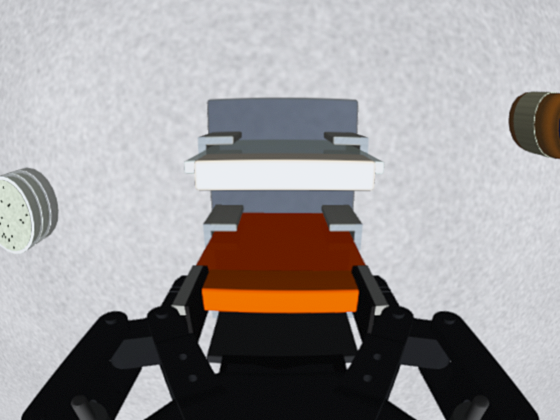

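The pads hold both ends of the orange bar; the neighbours are untouched. Lifting.

```bash
python3 -m handwheel '[{"delta_pos":[0,0,0.8],"yaw":0},{"delta_pos":[0,0,1.2],"yaw":0},{"delta_pos":[0,0,1.5],"yaw":0},{"delta_pos":[0,0,1.5],"yaw":0},{"delta_pos":[0,0,2],"yaw":0},{"delta_pos":[0,0,2],"yaw":0},{"delta_pos":[0,0,2.5],"yaw":0},{"delta_pos":[0,0,2.5],"yaw":0},{"delta_pos":[0,0,0],"yaw":0},{"delta_pos":[0,0,0],"yaw":0}]'
python3 - <<'E'
from h import *
s=status.read_state(); im=get_image('wrist'); save(im,'w4')
W=wcloud(s,im); zz=W[...,2]
H,S,Vv=cv2.split(cv2.cvtColor(im['color'],cv2.COLOR_RGB2HSV))
m=(H<20)&(S>150)&(zz>150)
print(s['eef_pos']); print(np.argwhere(m).min(0),np.argwhere(m).max(0)); fit('orange',W,m)
V,U=np.mgrid[:420,:560]
for v in range(190,330,6): print(v,W[v,280].round(1),im['color'][v,280])
E
```

```text
clock: 6.67
eef_pos: [575.6, 228.0, 245.6]
tool_rot: [-3.14, -0.004, 0.053]
force: [1.0, 0.3, -1.1]
width: 68.4
gripper_force: 67.8
[575.60011785 228.02261661 245.56715762]
[213 197] [317 364]
orange 14448 mean [578.3 226.8 233.2] rect [576.9 226.4] [20.8 88.8] 3.05 zmed 239.1
190 [560.1 226.2   9.4] [ 94 103 118]
196 [552.4 225.8   8.7] [ 96 106 120]
202 [544.7 225.3   8.2] [ 96 105 120]
208 [537.2 224.9   8.7] [ 95 104 118]
214 [577.8 227.1 155. ] [94 23  0]
220 [578.5 227.2 170.8] [92 25  0]
226 [578.3 227.1 182.4] [89 22  0]
232 [578.2 227.1 193.1] [89 22  0]
238 [578.2 227.1 203.2] [90 23  0]
244 [578.2 227.1 212.4] [88 21  0]
250 [578.3 227.1 221.2] [90 22  0]
256 [578.1 227.1 228.6] [87 19  0]
262 [578.4 227.2 236.5] [90 22  0]
268 [578.1 227.1 242.7] [89 20  0]
274 [581.3 227.3 254.8] [79 30  0]
280 [580.9 227.3 259.9] [80 30  0]
286 [581.2 227.3 265.6] [83 31  0]
292 [580.4 227.3 269.3] [220  92   0]
298 [577.2 227.1 269.2] [228 104   0]
304 [574.9 227.  270.5] [229 103   0]
310 [571.6 226.8 270.4] [229 100   0]
316 [3.703e+02 2.160e+02 1.000e-01] [191 193 198]
322 [360.1 215.4   1.3] [188 189 193]
328 [349.4 214.8   2.3] [189 190 194]
```

View pics/w4.png

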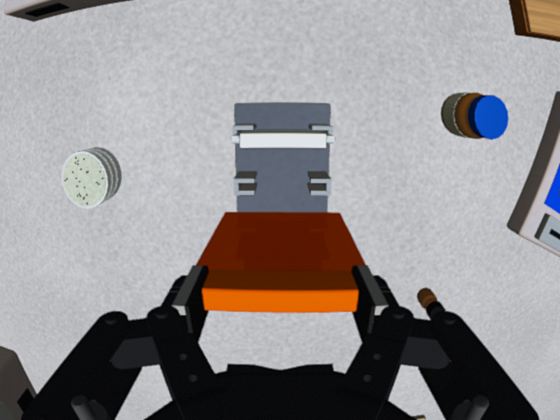

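```bash
python3 -m handwheel '[{"delta_pos":[0.74,-3.63,0],"yaw":-0.027},{"delta_pos":[0.74,-3.63,0],"yaw":-0.027},{"delta_pos":[0.74,-3.63,0],"yaw":-0.027},{"delta_pos":[0.74,-3.63,0],"yaw":-0.027},{"delta_pos":[0.74,-3.63,0],"yaw":-0.027},{"delta_pos":[0.74,-3.63,0],"yaw":-0.027},{"delta_pos":[0.74,-3.63,0],"yaw":-0.027},{"delta_pos":[0.74,-3.63,0],"yaw":-0.027},{"delta_pos":[0.74,-3.63,0],"yaw":-0.027},{"delta_pos":[0.74,-3.63,0],"yaw":-0.027}]'
python3 -m handwheel '[{"delta_pos":[0.74,-3.63,0],"yaw":-0.027},{"delta_pos":[0.74,-3.63,0],"yaw":-0.027},{"delta_pos":[0.74,-3.5,0],"yaw":-0.025},{"delta_pos":[0,0,-1],"yaw":0},{"delta_pos":[0,0,-0.5],"yaw":0},{"delta_pos":[0,0,0],"yaw":0},{"delta_pos":[0,0,0],"yaw":0}]'
python3 - <<'E'
from h import *
import pickle
s=status.read_state(); im=get_image('wrist'); save(im,'w5'); pickle.dump((s,im),open('w5.pkl','wb'))
W=wcloud(s,im); print(s['eef_pos'],s['tool_rot'])
O=np.array([617.4,-227.9]);y=-0.296
d=W[...,:2]-O; X=d[...,0]*np.cos(y)+d[...,1]*np.sin(y); Y=-d[...,0]*np.sin(y)+d[...,1]*np.cos(y)
for v in range(150,320,5): print(v,[(round(X[v,u],1),round(Y[v,u],1),round(W[v,u,2],1)) for u in (230,280,330)])
E
```

```text
clock: 7.55
eef_pos: [647.7, -137.0, 241.5]
tool_rot: [-3.142, 0.003, -0.218]
force: [0.1, 0.5, -0.4]
width: 68.2
gripper_force: 67.8
clock: 8.13
eef_pos: [670.5, -240.7, 226.7]
tool_rot: [-3.14, 0.003, -0.294]
force: [-0.7, 0.3, -0.8]
width: 68.3
gripper_force: 67.9
[ 670.47954723 -240.67896787  226.66394465] [-3.13992965e+00  2.97520815e-03 -2.93995211e-01]
150 [(np.float64(98.3), np.float64(46.7), np.float64(83.3)), (np.float64(98.0), np.float64(2.3), np.float64(83.0)), (np.float64(98.5), np.float64(-42.1), np.float64(83.0))]
155 [(np.float64(93.6), np.float64(47.0), np.float64(82.2)), (np.float64(93.4), np.float64(2.3), np.float64(82.7)), (np.float64(94.1), np.float64(-42.2), np.float64(83.4))]
160 [(np.float64(89.3), np.float64(46.9), np.float64(83.5)), (np.float64(89.1), np.float64(2.3), np.float64(83.7)), (np.float64(89.7), np.float64(-42.2), np.float64(84.2))]
165 [(np.float64(83.0), np.float64(48.6), np.float64(73.4)), (np.float64(82.6), np.float64(2.3), np.float64(72.4)), (np.float64(83.0), np.float64(-44.4), np.float64(71.9))]
170 [(np.float64(79.3), np.float64(47.9), np.f
[... 4517 characters left out ...]
(np.float64(55.8), np.float64(24.0), np.float64(251.4)), (np.float64(55.7), np.float64(2.3), np.float64(250.7)), (np.float64(55.5), np.float64(-19.6), np.float64(250.8))]
305 [(np.float64(52.5), np.float64(24.4), np.float64(250.4)), (np.float64(52.6), np.float64(2.3), np.float64(250.1)), (np.float64(53.3), np.float64(-19.6), np.float64(251.5))]
310 [(np.float64(49.0), np.float64(24.7), np.float64(249.5)), (np.float64(50.8), np.float64(2.3), np.float64(251.4)), (np.float64(50.2), np.float64(-19.9), np.float64(251.1))]
315 [(np.float64(-106.6), np.float64(63.4), np.float64(44.0)), (np.float64(-93.6), np.float64(1.7), np.float64(59.7)), (np.float64(-105.3), np.float64(-59.8), np.float64(45.4))]
```

View pics/w5.png

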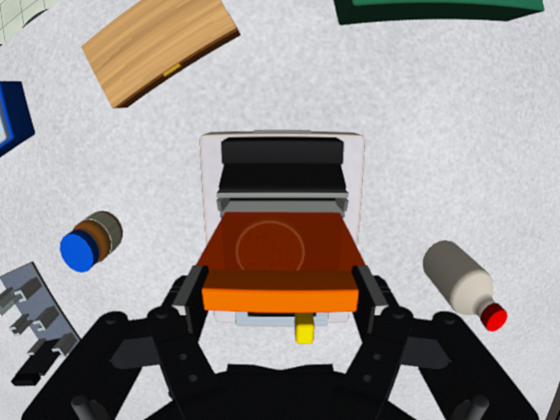

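The shield hangs just above the mouth (foot row ~213, back lip row ~195), slightly too near the robot. Checking lateral offset.

Run:
```python
from h import *
import pickle
s,im=pickle.load(open('w5.pkl','rb')); W=wcloud(s,im); z=W[...,2]
O=np.array([617.4,-227.9]);y=-0.296
d=W[...,:2]-O; X=d[...,0]*np.cos(y)+d[...,1]*np.sin(y); Y=-d[...,0]*np.sin(y)+d[...,1]*np.cos(y)
H,S,_=cv2.split(cv2.cvtColor(im['color'],cv2.COLOR_RGB2HSV)); org=(H<20)&(S>150)
def c(n,m):
    a=np.array([(Y[v][m[v]].max(),Y[v][m[v]].min()) for v in range(420) if m[v].sum()>40]); e=np.median(a,0); print(n,len(a),e.round(1),e.mean().round(2))
c('lips',(z>95)&(z<118)&(X>60)&(X<75)); c('block',(z>80)&(z<88)&(X>86)&(X<108)); c('box',(z>40)&(z<50)&(X>0)&(X<109))
c('blade',org&(z>130)&(z<220)); c('bartop',org&(z>246))
p=np.argwhere(org&(z>140)&(z<220)); q=np.c_[X[p[:,0],p[:,1]],Y[p[:,0],p[:,1]],z[p[:,0],p[:,1]]]
A=np.c_[q[:,1:],np.ones(len(q))]; k=np.linalg.lstsq(A,q[:,0],rcond=None)[0]; print('blade dX/dY,dX/dZ',k)
```

```text
lips 16 [ 55. -54.] 0.51
block 25 [ 54.9 -54. ] 0.47
box 34 [ 84.2 -83.4] 0.43
blade 53 [ 45.1 -42. ] 1.54
bartop 27 [ 36.6 -31.8] 2.43
blade dX/dY,dX/dZ [ 0.39288178  0.09199601 38.05955778]
```

```bash
python3 -m handwheel '[{"delta_pos":[0.24,-0.23,0],"yaw":0},{"delta_pos":[0,0,0],"yaw":0},{"delta_pos":[0,0,-0.8],"yaw":0},{"delta_pos":[0,0,-0.8],"yaw":0},{"delta_pos":[0,0,-0.6],"yaw":0},{"delta_pos":[0,0,0],"yaw":0},{"delta_pos":[0,0,0],"yaw":0}]'
python3 -m handwheel '[{"delta_pos":[0,0,-0.4],"yaw":0},{"delta_pos":[0,0,-0.4],"yaw":0},{"delta_pos":[0,0,-0.2],"yaw":0},{"delta_pos":[0,0,0],"yaw":0},{"delta_pos":[0,0,0],"yaw":0}]'
```

```text
clock: 8.77
eef_pos: [672.8, -245.2, 205.0]
tool_rot: [-3.142, 0.002, -0.296]
force: [1.1, 0.1, -0.0]
width: 68.5
gripper_force: 67.9
clock: 9.18
eef_pos: [673.3, -245.3, 195.8]
tool_rot: [-3.141, 0.0, -0.296]
force: [-0.3, 0.3, -1.2]
width: 68.7
gripper_force: 67.9
```

```bash
python3 -m handwheel '[{"delta_pos":[0,0,-0.2],"yaw":0},{"delta_pos":[0,0,-0.2],"yaw":0},{"delta_pos":[0,0,0],"yaw":0},{"delta_pos":[0,0,0],"yaw":0}]'
python3 -m handwheel '[{"delta_pos":[0,0,-0.2],"yaw":0},{"delta_pos":[0,0,0],"yaw":0},{"delta_pos":[0,0,0],"yaw":0}]'
```

```text
clock: 9.52
eef_pos: [673.6, -244.5, 191.9]
tool_rot: [-3.14, 0.0, -0.296]
force: [0.7, 2.2, -0.7]
width: 67.9
gripper_force: 67.9
clock: 9.77
eef_pos: [673.7, -244.0, 189.4]
tool_rot: [-3.14, 0.0, -0.296]
force: [1.8, 3.1, -2.8]
width: 68.5
gripper_force: 67.9
```

```bash
python3 -m handwheel '[{"delta_pos":[0.03,0.1,0],"yaw":0},{"delta_pos":[-0.45,0.14,-0.01],"yaw":0},{"delta_pos":[-0.45,0.13,-0.03],"yaw":0},{"delta_pos":[0,0,0],"yaw":0},{"delta_pos":[0,0,0],"yaw":0}]'
python3 -m handwheel '[{"delta_pos":[-0.45,0.14,-0.05],"yaw":0},{"delta_pos":[-0.45,0.13,-0.07],"yaw":0},{"delta_pos":[0,0,0],"yaw":0},{"delta_pos":[0,0,0],"yaw":0}]'
```

```text
clock: 10.18
eef_pos: [665.5, -242.2, 190.8]
tool_rot: [3.141, -0.003, -0.297]
force: [3.6, 1.1, 1.5]
width: 67.9
gripper_force: 68.3
clock: 10.52
eef_pos: [656.5, -240.0, 190.0]
tool_rot: [3.141, -0.004, -0.297]
force: [4.0, 0.3, 6.0]
width: 68.5
gripper_force: 69.0
```

Tilting smoothly with small forces; continuing the arc.

```bash
python3 -m handwheel '[{"delta_pos":[-0.44,0.14,-0.1],"yaw":0},{"delta_pos":[-0.44,0.13,-0.12],"yaw":0},{"delta_pos":[0,0,0],"yaw":0},{"delta_pos":[0,0,0],"yaw":0}]'
python3 -m handwheel '[{"delta_pos":[-0.43,0.13,-0.14],"yaw":0},{"delta_pos":[-0.43,0.13,-0.16],"yaw":0},{"delta_pos":[0,0,0],"yaw":0},{"delta_pos":[0,0,0],"yaw":0}]'
python3 - <<'E'
from h import *
import pickle
s=status.read_state(); im=get_image('wrist'); save(im,'w6'); pickle.dump((s,im),open('w6.pkl','wb'))
W=wcloud(s,im)
O=np.array([617.4,-227.9]);y=-0.296
d=W[...,:2]-O; X=d[...,0]*np.cos(y)+d[...,1]*np.sin(y)
for v in range(180,320,6): print(v,X[v,280].round(1),W[v,280,2].round(1),X[v,240].round(1),W[v,240,2].round(1))
E
```

```text
clock: 10.85
eef_pos: [647.8, -237.6, 188.3]
tool_rot: [3.14, -0.004, -0.297]
force: [3.2, -0.2, 8.7]
width: 68.2
gripper_force: 70.1
clock: 11.18
eef_pos: [638.7, -235.0, 185.3]
tool_rot: [3.14, -0.003, -0.296]
force: [2.5, 0.4, 9.8]
width: 68.4
gripper_force: 71.4
180 54.8 111.6 54.8 111.0
186 52.5 119.6 52.6 119.7
192 50.1 126.3 50.3 126.7
198 48.0 132.9 48.5 134.8
204 46.2 140.1 46.2 140.0
210 44.1 145.3 44.5 146.6
216 42.5 151.7 42.8 152.5
222 40.9 157.5 41.0 157.8
228 39.7 163.7 39.5 163.3
234 37.7 167.5 38.1 168.5
240 36.8 173.5 36.9 173.9
246 35.1 177.4 35.5 178.4
252 33.6 181.3 34.1 182.5
258 31.7 184.3 32.8 186.6
264 33.4 194.0 33.7 194.9
270 32.1 197.6 32.3 198.2
276 31.0 201.1 30.8 201.0
282 30.5 205.7 29.9 204.9
288 29.6 209.2 29.5 209.2
294 27.2 210.2 27.2 210.4
300 24.6 211.0 23.8 210.0
306 20.1 209.0 19.5 208.4
312 -88.8 61.5 -90.3 60.1
318 -98.3 58.9 -98.2 59.8
```

View pics/w6.png

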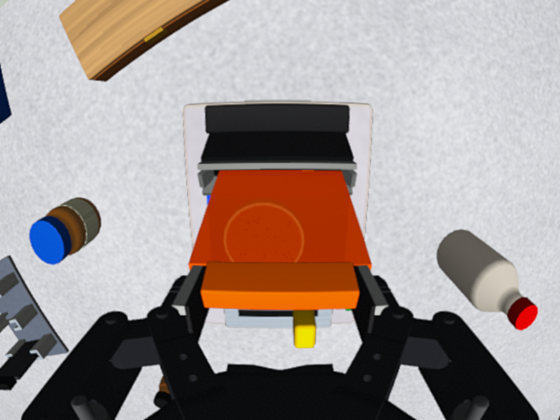

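The blade (front edge row ~170) now sits in the mouth leaning about 17°, dish undisturbed beneath. Continue to ~24°, then push along the slot.

```bash
python3 -m handwheel '[{"delta_pos":[-0.43,0.13,-0.15],"yaw":0},{"delta_pos":[-0.43,0.13,-0.17],"yaw":0},{"delta_pos":[-0.35,0.11,-0.16],"yaw":0},{"delta_pos":[0,0,0],"yaw":0},{"delta_pos":[0,0,0],"yaw":0}]'
python3 -m handwheel '[{"delta_pos":[0.12,-0.04,-0.27],"yaw":0},{"delta_pos":[0.12,-0.04,-0.27],"yaw":0},{"delta_pos":[0,0,0],"yaw":0},{"delta_pos":[0,0,0],"yaw":0}]'
python3 - <<'E'
from h import *
s=status.read_state(); im=get_image('wrist'); save(im,'w7')
W=wcloud(s,im)
O=np.array([617.4,-227.9]);y=-0.296
d=W[...,:2]-O; X=d[...,0]*np.cos(y)+d[...,1]*np.sin(y)
for v in range(160,310,10): print(v,X[v,280].round(1),W[v,280,2].round(1))
E
```

```text
clock: 11.65
eef_pos: [626.0, -231.2, 180.1]
tool_rot: [3.14, -0.002, -0.296]
force: [1.4, 0.1, 9.6]
width: 68.0
gripper_force: 72.4
clock: 11.98
eef_pos: [629.0, -231.5, 173.8]
tool_rot: [3.141, -0.002, -0.296]
force: [2.7, 0.6, 4.0]
width: 68.4
gripper_force: 71.7
160 58.3 101.0
170 53.6 112.2
180 49.2 122.1
190 45.1 130.6
200 41.3 138.7
210 38.0 147.1
220 34.8 154.6
230 32.0 162.0
240 29.4 169.0
250 26.1 173.5
260 25.5 183.2
270 24.0 190.0
280 21.0 193.8
290 19.2 199.1
300 14.5 199.7
```

```bash
python3 -m handwheel '[{"delta_pos":[0.12,-0.04,-0.27],"yaw":0},{"delta_pos":[0.12,-0.04,-0.27],"yaw":0},{"delta_pos":[0.12,-0.04,-0.27],"yaw":0},{"delta_pos":[0,0,0],"yaw":0}]'
python3 -m handwheel '[{"delta_pos":[0.12,-0.04,-0.27],"yaw":0},{"delta_pos":[0.12,-0.04,-0.27],"yaw":0},{"delta_pos":[0.12,-0.04,-0.27],"yaw":0},{"delta_pos":[0,0,0],"yaw":0}]'
python3 -m handwheel '[{"delta_pos":[0.12,-0.04,-0.27],"yaw":0},{"delta_pos":[0.12,-0.04,-0.27],"yaw":0},{"delta_pos":[0,0,0],"yaw":0},{"delta_pos":[0,0,0],"yaw":0}]'
```

```text
clock: 12.37
eef_pos: [632.1, -232.5, 163.8]
tool_rot: [3.141, 0.0, -0.297]
force: [5.2, -1.9, -0.3]
width: 68.0
gripper_force: 71.3
clock: 12.7
eef_pos: [635.7, -233.6, 155.9]
tool_rot: [3.141, 0.0, -0.296]
force: [5.2, -1.6, -1.2]
width: 68.4
gripper_force: 71.3
clock: 13.03
eef_pos: [638.2, -234.3, 150.7]
tool_rot: [3.141, -0.0, -0.296]
force: [5.2, -1.3, -1.7]
width: 68.6
gripper_force: 71.2
```

```bash
python3 -m handwheel '[{"delta_pos":[0.2,-0.06,-0.27],"yaw":0},{"delta_pos":[0.15,-0.05,-0.18],"yaw":0},{"delta_pos":[0,0,0],"yaw":0},{"delta_pos":[0,0,0],"yaw":0}]'
python3 -m handwheel '[{"delta_pos":[0.08,-0.03,-0.18],"yaw":0},{"delta_pos":[0,0,0],"yaw":0},{"delta_pos":[0,0,0],"yaw":0}]'
python3 - <<'E'
from h import *
s=status.read_state(); im=get_image('wrist'); save(im,'w8')
W=wcloud(s,im)
O=np.array([617.4,-227.9]);y=-0.296
d=W[...,:2]-O; X=d[...,0]*np.cos(y)+d[...,1]*np.sin(y)
for v in range(150,312,8): print(v,X[v,280].round(1),W[v,280,2].round(1))
E
```

```text
clock: 13.37
eef_pos: [641.4, -235.0, 146.2]
tool_rot: [3.142, 0.001, -0.296]
force: [4.3, -1.1, -1.5]
width: 68.5
gripper_force: 71.3
clock: 13.62
eef_pos: [642.2, -235.3, 144.8]
tool_rot: [-3.142, 0.0, -0.296]
force: [3.9, -1.9, -0.6]
width: 67.9
gripper_force: 71.3
150 79.8 80.3
158 75.7 87.1
166 72.4 97.2
174 68.0 99.5
182 65.8 110.9
190 59.1 102.7
198 55.9 108.8
206 53.5 116.3
214 50.4 121.1
222 48.1 127.2
230 45.8 133.0
238 43.4 137.8
246 41.2 142.7
254 39.2 147.6
262 39.0 155.4
270 37.3 160.0
278 35.2 163.6
286 34.2 168.7
294 32.2 171.8
302 25.9 168.5
310 -66.4 45.0
```

```bash
python3 -m handwheel '[{"delta_pos":[0.06,-0.02,-0.18],"yaw":0},{"delta_pos":[0,0,0],"yaw":0},{"delta_pos":[0,0,0],"yaw":0}]'
python3 -m handwheel '[{"delta_pos":[0.06,-0.02,-0.18],"yaw":0},{"delta_pos":[0,0,0],"yaw":0},{"delta_pos":[0,0,0],"yaw":0}]'
python3 -m handwheel '[{"delta_pos":[0.04,-0.01,-0.15],"yaw":0},{"delta_pos":[0,0,0],"yaw":0},{"delta_pos":[0,0,0],"yaw":0}]'
```

```text
clock: 13.92
eef_pos: [642.6, -235.5, 144.2]
tool_rot: [-3.142, 0.001, -0.296]
force: [0.5, -0.6, 6.3]
width: 68.0
gripper_force: 72.0
clock: 14.17
eef_pos: [642.8, -235.5, 144.2]
tool_rot: [-3.141, 0.001, -0.296]
force: [-3.9, 1.5, 16.7]
width: 68.6
gripper_force: 73.1
clock: 14.42
eef_pos: [642.9, -235.6, 144.1]
tool_rot: [-3.141, 0.001, -0.296]
force: [-8.0, 1.6, 24.6]
width: 68.4
gripper_force: 74.1
```

Shield bottomed (force rises, no motion). Relieve, release, rise and look.

```bash
python3 -m handwheel '[{"delta_pos":[-0.08,0.03,0.3],"yaw":0},{"delta_pos":[0,0,0],"yaw":0}]'
python3 -m handwheel '[{"delta_pos":[0,0,0],"yaw":0},{"delta_pos":[0,0,0],"yaw":0},{"delta_pos":[0,0,0],"yaw":0},{"delta_pos":[0,0,0],"yaw":0},{"delta_pos":[0,0,0],"yaw":0},{"delta_pos":[0,0,0],"yaw":0}]' 1
python3 -m handwheel '[{"delta_pos":[0,0,0.5],"yaw":0},{"delta_pos":[0,0,1],"yaw":0},{"delta_pos":[0,0,2],"yaw":0},{"delta_pos":[0,0,3],"yaw":0},{"delta_pos":[-2,0.6,3],"yaw":0},{"delta_pos":[-3,0.9,0],"yaw":0},{"delta_pos":[0,0,0],"yaw":0},{"delta_pos":[0,0,0],"yaw":0}]'
python3 - <<'E'
from h import *
s=status.read_state(); im=get_image('wrist'); save(im,'w9')
W=wcloud(s,im); z=W[...,2]
O=np.array([617.4,-227.9]);y=-0.296
d=W[...,:2]-O; X=d[...,0]*np.cos(y)+d[...,1]*np.sin(y); Y=-d[...,0]*np.sin(y)+d[...,1]*np.cos(y)
H,S,_=cv2.split(cv2.cvtColor(im['color'],cv2.COLOR_RGB2HSV)); m=(H<20)&(S>150)&(z>60)&(X<70)&(X>0)
p=np.c_[X[m],Y[m],z[m]]
q=p[p[:,2]>150]; print('bar',len(q),q.min(0).round(1),q.max(0).round(1))
u=np.radians(25); a=(p-[75,0,59])@np.array([[np.cos(u),0,np.sin(u)],[0,1,0],[-np.sin(u),0,np.cos(u)]]).T
print('slot frame min/max',np.percentile(a,[1,99],axis=0).round(1))
b=a[(a[:,2]>55)&(a[:,2]<95)]; print('blade face x vs z',np.polyfit(b[:,2],b[:,0],1), 'y',np.percentile(b[:,1],[1,99]))
g=a[a[:,2]>117]; print('bar top',np.median(g[:,2]),np.percentile(g,[1,99],axis=0).round(1))
ye=(H>20)&(H<38)&(S>120)&(z>92); fit('yellow',W,ye); print(X[ye].mean(),Y[ye].mean())
E
```

```text
clock: 14.58
eef_pos: [642.9, -235.5, 144.2]
tool_rot: [-3.142, -0.0, -0.296]
force: [-2.8, 0.7, 12.2]
width: 68.3
gripper_force: 72.7
clock: 15.08
eef_pos: [642.8, -235.4, 142.4]
tool_rot: [-3.142, 0.001, -0.296]
force: [0.1, 0.1, 0.4]
width: 85.3
gripper_force: 0.0
clock: 15.75
eef_pos: [592.1, -220.4, 239.7]
tool_rot: [3.142, -0.001, -0.297]
force: [-0.2, -0.1, 1.1]
width: 85.1
gripper_force: 0.0
bar 2824 [ 14.7 -35.8 150.4] [ 33.5  34.4 169.3]
slot frame min/max [[-10.  -44.1  35.9]
 [  2.7  42.5 120.7]]
blade face x vs z [-0.06195396  4.67672809] y [-44.26471485  42.50533863]
bar top 119.63960937327523 [[-10.9 -34.3 117.1]
 [  0.8  32.6 121.2]]
yellow 533 mean [ 528.1 -224.4  105.4] rect [ 560.2 -221.7] [113.4  93.7] 68.15 zmed 99.3
-86.47913699322362 -22.68763106306639
```

View pics/w9.png

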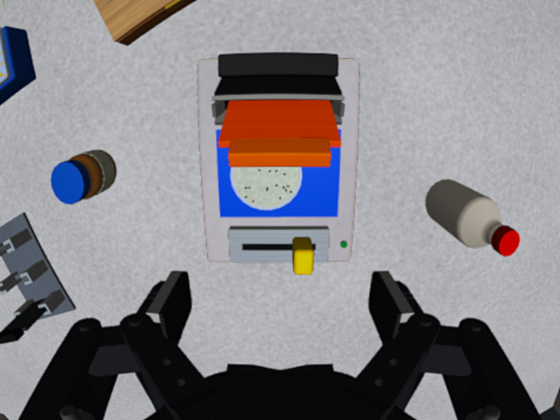

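Shield is home (bar top 119.6 mm up the slot, tilt within ~0.06 rad), dish in place; yellow grip at (303,257). Now the shutter: shut the fingers, go to the grip's -y side.

```bash
python3 -m handwheel '[{"delta_pos":[-2.7,-1.35,0],"yaw":0},{"delta_pos":[-2.7,-1.35,0],"yaw":0},{"delta_pos":[-2.6,-1.3,0],"yaw":0},{"delta_pos":[0,0,-3.5],"yaw":0},{"delta_pos":[0,0,-3.5],"yaw":0},{"delta_pos":[0,0,0],"yaw":0},{"delta_pos":[0,0,0],"yaw":0}]' -1
python3 -m handwheel '[{"delta_pos":[0,0,-2],"yaw":0},{"delta_pos":[0,0,-2.5],"yaw":0},{"delta_pos":[0,0,-2.5],"yaw":0},{"delta_pos":[0,0,-2.3],"yaw":0},{"delta_pos":[0,0,0],"yaw":0},{"delta_pos":[0,0,0],"yaw":0}]'
```

```text
clock: 16.38
eef_pos: [513.1, -260.3, 166.8]
tool_rot: [-3.141, 0.003, -0.296]
force: [0.1, -0.0, 0.3]
width: 0.8
gripper_force: 0.0
clock: 16.88
eef_pos: [514.5, -260.7, 75.8]
tool_rot: [3.142, -0.001, -0.296]
force: [-0.1, 0.5, 0.1]
width: 0.1
gripper_force: 0.0
```

```bash
python3 -m handwheel '[{"delta_pos":[0.26,0.86,0],"yaw":0},{"delta_pos":[0.26,0.86,0],"yaw":0},{"delta_pos":[0.26,0.86,0],"yaw":0},{"delta_pos":[0.26,0.86,0],"yaw":0},{"delta_pos":[0.26,0.86,0],"yaw":0},{"delta_pos":[0,0,0],"yaw":0}]'
python3 -m handwheel '[{"delta_pos":[0.18,0.57,0],"yaw":0},{"delta_pos":[0.18,0.57,0],"yaw":0},{"delta_pos":[0.12,0.38,0],"yaw":0},{"delta_pos":[0,0,0],"yaw":0},{"delta_pos":[0,0,0],"yaw":0}]'
python3 - <<'E'
from h import *
im=get_image('wrist'); save(im,'w10')
E
```

```text
clock: 17.38
eef_pos: [527.6, -214.4, 75.5]
tool_rot: [-3.14, -0.001, -0.293]
force: [0.2, -0.2, 0.2]
width: -0.1
gripper_force: 0.0
clock: 17.8
eef_pos: [530.9, -201.7, 74.7]
tool_rot: [-3.141, 0.001, -0.296]
force: [-0.3, 0.2, 1.1]
width: -0.1
gripper_force: 0.0
```

View pics/w10.png

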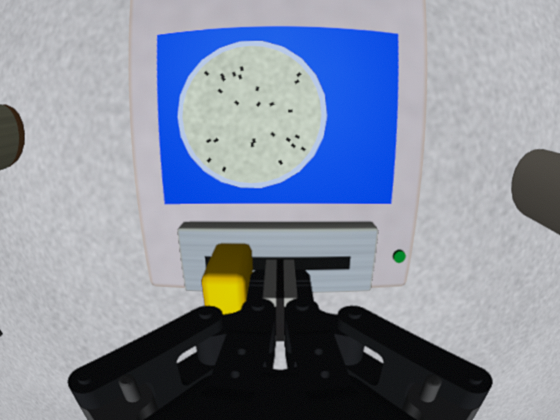

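The grip is being pushed (at (233,262)); remaining track visible to its left.

```bash
python3 -m handwheel '[{"delta_pos":[0.15,0.48,0],"yaw":0},{"delta_pos":[0.09,0.29,0],"yaw":0},{"delta_pos":[0,0,0],"yaw":0},{"delta_pos":[0,0,0],"yaw":0}]'
python3 -m handwheel '[{"delta_pos":[0.09,0.29,0],"yaw":0},{"delta_pos":[0,0,0],"yaw":0},{"delta_pos":[0,0,0],"yaw":0}]'
python3 -m handwheel '[{"delta_pos":[0.09,0.29,0],"yaw":0},{"delta_pos":[0,0,0],"yaw":0},{"delta_pos":[0,0,0],"yaw":0}]'
```

```text
clock: 18.18
eef_pos: [533.2, -194.5, 74.8]
tool_rot: [-3.142, 0.0, -0.296]
force: [-0.3, -0.2, -0.6]
width: -0.4
gripper_force: 0.5
clock: 18.43
eef_pos: [533.3, -194.2, 74.9]
tool_rot: [3.139, 0.0, -0.298]
force: [-2.0, -4.6, -0.4]
width: -0.2
gripper_force: 3.1
clock: 18.68
eef_pos: [533.3, -194.0, 74.9]
tool_rot: [3.136, 0.0, -0.3]
force: [-4.2, -11.4, -0.3]
width: 0.0
gripper_force: 5.6
```

End stop reached. Back off, rise, and check.

```bash
python3 -m handwheel '[{"delta_pos":[-0.3,-1,0],"yaw":0},{"delta_pos":[-0.3,-1,0],"yaw":0},{"delta_pos":[0,0,2.5],"yaw":0},{"delta_pos":[0,0,3],"yaw":0},{"delta_pos":[0,0,4],"yaw":0},{"delta_pos":[0,0,4],"yaw":0},{"delta_pos":[0,0,3],"yaw":0},{"delta_pos":[0,0,0],"yaw":0},{"delta_pos":[0,0,0],"yaw":0}]'
python3 - <<'E'
from h import *
s=status.read_state(); im=get_image('wrist'); save(im,'w11')
W=wcloud(s,im); z=W[...,2]
O=np.array([617.4,-227.9]);y=-0.296
d=W[...,:2]-O; X=d[...,0]*np.cos(y)+d[...,1]*np.sin(y); Y=-d[...,0]*np.sin(y)+d[...,1]*np.cos(y)
H,S,_=cv2.split(cv2.cvtColor(im['color'],cv2.COLOR_RGB2HSV)); m=(H<20)&(S>150)&(z>60)&(X<70)&(X>0)
p=np.c_[X[m],Y[m],z[m]]
u=np.radians(25); a=(p-[75,0,59])@np.array([[np.cos(u),0,np.sin(u)],[0,1,0],[-np.sin(u),0,np.cos(u)]]).T
print(np.percentile(a,[1,99],axis=0).round(1)); b=a[(a[:,2]>55)&(a[:,2]<95)&(a[:,0]>-4)]; print(np.polyfit(b[:,2],b[:,0],1))
ye=(H>20)&(H<38)&(S>120)&(z>92)&(X<-70); print('yellow',X[ye].mean(),Y[ye].min(),Y[ye].max())
E
```

```text
clock: 19.43
eef_pos: [530.5, -209.1, 242.0]
tool_rot: [-3.141, -0.005, -0.296]
force: [0.5, -1.1, -1.0]
width: 0.1
gripper_force: 0.0
[[-10.2 -44.2  31.8]
 [  5.1  42.8 121.1]]
[-0.061226    4.55113499]
yellow -89.9873051172594 20.26069989974456 44.03343313673666
```

View pics/w11.png

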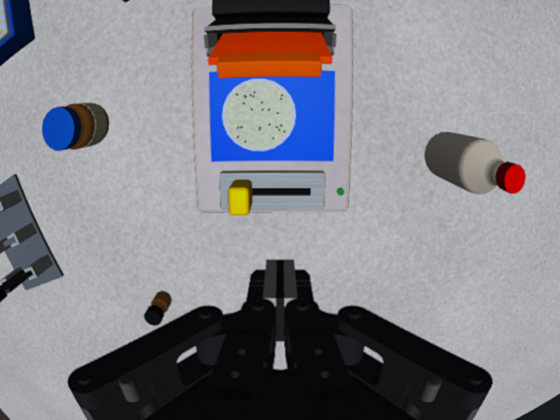

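The yellow grip sits at the open end (240,198), the shield is home, and the dish and vial are undisturbed.

```bash
python3 -c "
from cell import ctrl; print(ctrl.finish_job())"
```

```text
the job is handed in; nothing more can be done
None
```

The orange shield is home in the illuminator's slot and released, and the shutter was then slid to its open stop; the job was handed in at about 19.5 s, no verdict was returned, and by the camera the shield leans about 0.06 rad off the slot axis (limit 0.09).

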